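# Load the last glass tube into the stem-tube magazine

## Task

Load the last glass stem tube into the tube magazine: pick up the wooden push paddle by its upright red handle and roll the loose tube with it along the track and under the cover, pressing gently until the tube is fully home and the spring catch has dropped behind it. The glass breaks if it is pushed too hard, and nothing but the paddle may touch it. Then stand the paddle back on the bench off the magazine, let go, and leave everything else as it is.

Things in the scene. Friction and masses are not known exactly. Their poses are not given: they have to be found in the camera images.
- rack: the tube magazine's track, fixed to the bench: a board 276 x 166 mm. Origin on the bench plane, midway between the side walls; x axis = loading direction, y across, z up. Tubes lie across it and roll on two rails, tops 16 mm above the bench, 68 mm apart; the board between is 12 mm above the bench; walls 34 mm high (above the bench) and 124 mm apart guide the tubes' ends.
- track_mouth (a point): middle of the open front end of the track (x = -124 mm in its frame), 30 mm above the bench; axes as the track's. A lip 28 mm high stands at each side, 72 mm open between, so the paddle can enter level here. On the track sits the head with clear cover (underside 52 mm, top 56 mm above the bench), catch and follower. It comes off for washing; where it is clamped varies by 10 mm either way, unmeasured.
- catch (a joint): spring catch of the head: rise in m of a bar with two ramped teeth 8 mm wide at y = -36 and +36 mm (the paddle passes between); knob top 101 mm above the bench. 0 = down, 0.022 = on top of a tube. Its holding face is at x = -10 to +10 mm of the track, the cover begins 29 mm before it. A tube lifts it from 34 mm before the face (1 to 3 N); it falls behind the tube when the axis is 14 mm past the face.
- tube: the loose glass tube as a body, origin at its centre. Two more such tubes lie loose under the cover; it pushes them against the head's spring follower. That resists over the last 4 mm before the catch falls, 2 N rising to 5 or 6 N; 2.5 mm further, at about 8.5 N, is a hard stop. An uncaught tube is pushed back. Feel for a push of about 8 N; a paddle push over 15 N breaks the glass.
- tube_centre (a point): centre of the loose glass stem tube with a green rubber cap: 28 mm diameter, 120 mm long over its rounded ends, 45 g. It lies across the open lead-in of the magazine's track and rolls freely; its y axis is its length, parallel to the magazine's y; its x and z turn as it rolls. Thin glass: only the paddle may touch it, not the gripper.
- paddle_grip (a point): point on the axis of the paddle's upright red handle, 55 mm above the paddle's underside. The handle is square, 22 x 22 mm, its sides along the paddle's x and y, from 8 to 86 mm above the underside. Axes: x from the handle to the pad, z up.
- paddle: push paddle, one rigid wooden piece, 120 g, standing on the bench: origin at its underside under the handle. Foot 44 x 34 x 8 mm under the handle, shank 16 mm wide and 12 mm high, pad 40 mm wide and 26 mm high with a flat cork face at x = +115 mm. Along the track, keep its underside 14 to 20 mm above the bench and its x parallel to the magazine's: it then clears board and cover.
- mini_pot_a: clay pot, 64 mm wide, 50 mm high, origin under its centre; leave it alone.
- mini_pot_b: clay pot, 58 mm wide, 45 mm high, origin under its centre; leave it alone.
- bud_vase_a: green glass bud vase, 48 mm wide, 150 mm high, origin under its centre; leave it alone.
- bud_vase_b: green glass bud vase, 46 mm wide, 144 mm high, origin under its centre; leave it alone.

How it is judged:
By the outcome, as a careful person would: the job done as asked, in the order asked, and still so for the second after the job is handed in, with the robot touching nothing.
It also fails if it takes over 61 s, if anything falls off the work surface, if the arm or the gripper's body presses on something with over 40 N, if the wrist force passes 120 N, or if a joint passes its speed limit or range.

## Robot

A 6-joint arm with a two-finger parallel gripper is mounted at the origin on the work surface; the furniture and walls round the work are solid. World frame = base frame: x ahead of the robot, y to its left, z up, the work surface at z = 0. Lengths are in m, angles in rad, forces in N, time in s.
With the tool pointing down it reaches from about 0.35 to 0.85 m from the base axis. Payload 8.1 kg.
Tool frame: the origin (TCP) lies on the centre line of the jaws, within the pads' length; the fingertips stand 25 mm ahead of it and the grasp point (between the pads) lies 6 mm ahead of it; z points along the fingers, y is the direction in which the jaws open and shut (so a half turn about z gives the same grasp; the last joint's range is limited). The gripper opens to 85 mm and grips with 20 to 120 N. Pads are 22 mm wide; open, the fingers measure 114 mm over their backs; the gripper's body (76 mm by 85 mm) begins 54 mm behind the grasp point. The pads swing forward as they close: fully open they stand 13 mm farther back than shut.
Start: joints at [-1.268, 0.13, 1.488, -0, 1.523, -0.085], TCP at [0.227, -0.555, 0.256] pointing down, gripper open.
Joint ranges: [-2.96, 2.96], [-0.89, 2.26], [0.02, 2.5], [-1.34, 4.48], [0, 2.73], [-2.66, 2.66]. Speed limits (rad/s): [2.39, 2.39, 2.79, 3.14, 3.14, 3.14].

## Interface

Orientations are given as a 3x3 rotation matrix whose columns are the frame's x, y, z axes.
In Python, from station import manip gives the robot as it stands. The module is installed in compiled form; this text tells all that it offers.
- The arm moves only by the shell command python3 -m pendant 'ROWS' [FORCE]. ROWS is JSON, a list of rows, each a list of 5 numbers: the shift along the tool's x, y, z in mm, then the turn about the tool's z in rad, then the finger opening in mm, from 0 to 85.4. In form: [[tx, ty, tz, yaw, jaw], ...]. A call has 1 to 12 rows; each row is the pose to reach, as a shift and turn from the pose measured when the call began, along the tool's axes at that moment; what a row does not reach only later rows make up. A row lasts 1/10 s, in which the tool goes at most 50 mm and 8.59 degrees, less where a joint would pass 70% of its speed; a pose out of reach is approached as far as the arm can. A call with a gripper value outside its range is refused whole. The fingers move at their own pace and stop on an object; FORCE is the grip in N (left out, the last holds). Time passes only in rows, so rows that repeat a pose let the fingers close. It gives the time, the measured TCP pose, the force and the opening at its end, in the units of the state.
- manip.get_state(): the state, without advancing time (a new reading comes with each control period).
- manip.camera(name): name is "side" or "top" or "wrist"; returns the picture (400x640x3 uint8, red, green, blue); there is no depth.
- manip.get_calibration(name): a dict with "fov_y" (degrees; the focal length in pixels is half the picture's height over the tangent of half this angle, whatever the lens; pixels are square), "cx", "cy" (the principal point, pixels), "world_from_camera" (4x4, takes a point from camera to world coordinates); the wrist camera has in their place "tool_from_camera" (4x4, takes a point from camera to tool coordinates, whose origin is the TCP and whose axes are the flange's). Camera axes: x right, y down, z forward; pixel columns grow to the right and rows downward; lengths in m; the calibration is good to about 2 mm. A picture is of the moment at which its call begins: read the wrist's pose just before it. get_calibration takes no time and is no camera call.
- manip.finish_job(): hands the job in, once; it reports no verdict.
The state is a dict: "clock": time; "qpos": joint angles; "joint_velocities": joint speeds; "effort": joint torques, N m; "position": TCP position; "tool_rot": TCP orientation; "ft_force": force on the tool from outside, world axes, zero at the start; "ft_torque": the same for the moment, N m; "opening": finger opening in m.
Only numpy, scipy, OpenCV 4.12 (cv2) and the standard library are available. Lean on these libraries where they do the work, as an engineer would, in place of code of your own. Each camera call takes 0.05 s, during which the arm holds its last target.

## Working session

There is one attempt and no reset: what is moved stays moved. The work goes in short steps, Python scripts to look and compute and a shell command to move; the robot and the scene stay as the last step left them, time stands still between calls to the robot, and variables do not carry over. Pictures are saved under pics/ and viewed, and the job is handed in when it is done.

```bash
mkdir -p pics; python3 - <<'E'
from station import manip
import cv2,numpy as np
np.set_printoptions(precision=4,suppress=True)
s=manip.get_state()
for k in s: print(k,np.array(s[k]))
for n in("side","top","wrist"):
    c=manip.get_calibration(n); print(n,c)
    cv2.imwrite(f"pics/{n}0.png",manip.camera(n)[:,:,::-1])
E
```

```text
clock 0.0
qpos [-1.2684  0.1312  1.4893 -0.      1.523  -0.0854]
joint_velocities [-0.0002  0.0004  0.0007 -0.0007 -0.0003 -0.0002]
effort [ -0.0003 -56.9406 -50.055   -0.0004   0.0148  -0.    ]
position [ 0.2268 -0.5549  0.2552]
tool_rot [[ 0.9257  0.3781 -0.0006]
 [ 0.3781 -0.9257  0.0018]
 [ 0.0002 -0.0019 -1.    ]]
ft_force [-0.3362  0.0049 -0.4169]
ft_torque [ 0.0296 -0.021   0.0027]
opening 0.08547202143124819
side {'fov_y': 51.392027488602125, 'cx': 317.1810628794039, 'cy': 201.51927376572826, 'world_from_camera': array([[-0.9906, -0.0745,  0.115 ,  0.3752],
       [-0.1353,  0.6646, -0.7348,  1.1036],
       [-0.0217, -0.7434, -0.6684,  0.8675],
       [ 0.    ,  0.    ,  0.    ,  1.    ]])}
top {'fov_y': 57.94463761309863, 'cx': 326.5435964864406, 'cy': 196.43397320886942, 'world_from_camera': array([[-0.0163, -0.9948,  0.1008,  0.4156],
       [-0.9998,  0.0173,  0.0091,  0.2161],
       [-0.0108, -0.1007, -0.9949,  1.0301],
       [ 0.    ,  0.    ,  0.    ,  1.    ]])}
wrist {'fov_y': 62.6707657929911, 'cx': 317.95419264401244, 'cy': 201.3709980231999, 'tool_from_camera': array([[ 0.0006, -0.9607, -0.2775,  0.0704],
       [ 1.    ,  0.0009, -0.0011,  0.0001],
       [ 0.0013, -0.2775,  0.9607, -0.118 ],
       [ 0.    ,  0.    ,  0.    ,  1.    ]])}
```

View pics/top0.png

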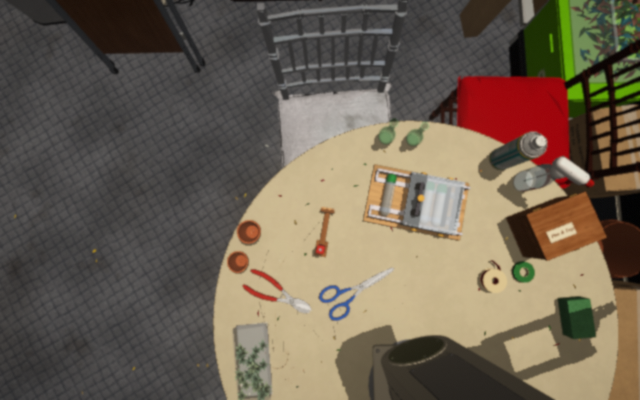

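View pics/side0.png

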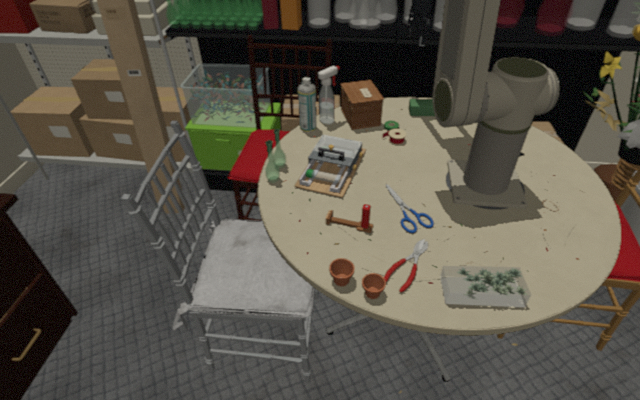

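View pics/wrist0.png

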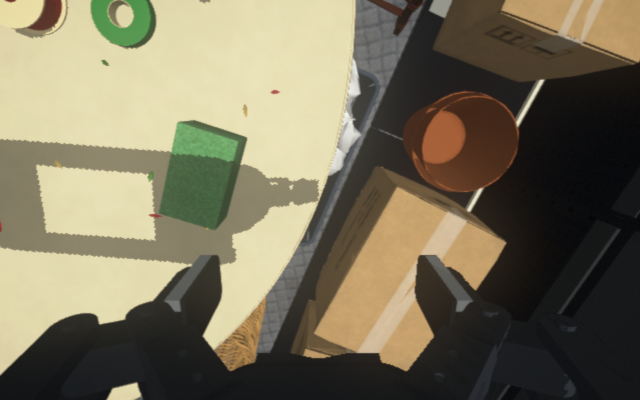

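```bash
python3 - <<'E'
import cv2
t=cv2.imread("pics/top0.png");s=cv2.imread("pics/side0.png")
cv2.imwrite("pics/t_rack.png",cv2.resize(t[155:250,355:475],None,fx=6,fy=6,interpolation=cv2.INTER_CUBIC))
cv2.imwrite("pics/t_pad.png",cv2.resize(t[200:265,300:350],None,fx=9,fy=9,interpolation=cv2.INTER_CUBIC))
cv2.imwrite("pics/s_rack.png",cv2.resize(s[125:240,285:385],None,fx=5,fy=5,interpolation=cv2.INTER_CUBIC))
E
```

```text
(no output)
```

View pics/t_rack.png

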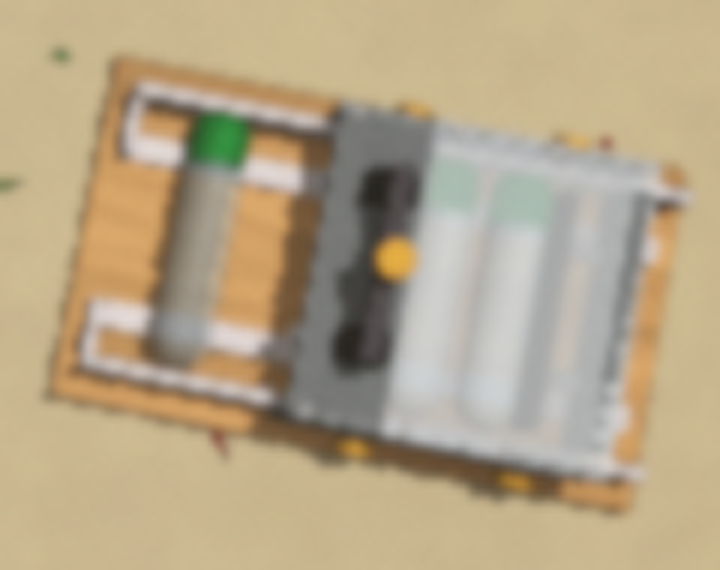

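View pics/t_pad.png

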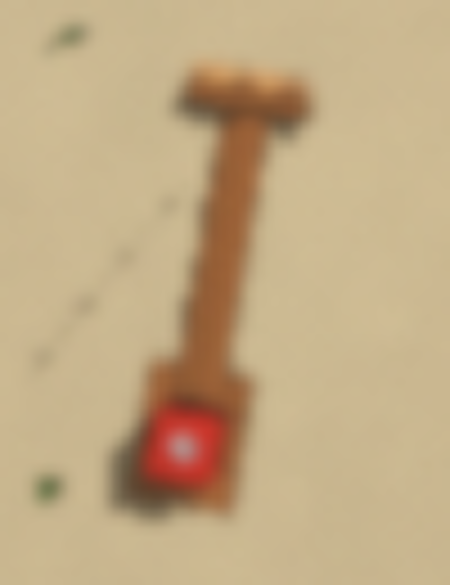

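View pics/s_rack.png

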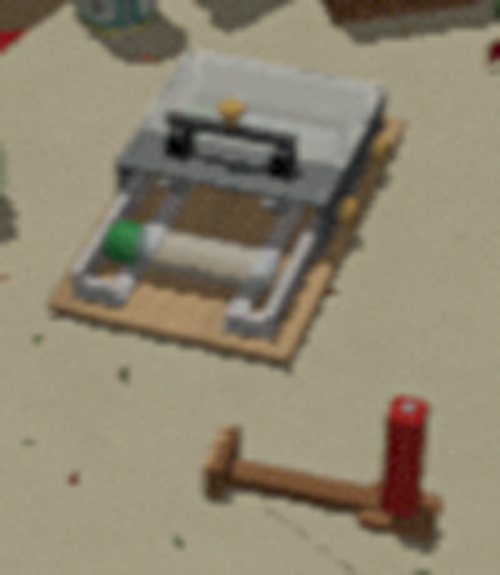

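```bash
cat > h.py <<'E'
import numpy as np
from station import manip
np.set_printoptions(precision=4,suppress=True)
def ray(name,uv,z,state=None):
    c=manip.get_calibration(name); f=200/np.tan(np.radians(c["fov_y"]/2))
    if "world_from_camera" in c: T=np.array(c["world_from_camera"])
    else:
        s=state; W=np.eye(4); W[:3,:3]=s["tool_rot"]; W[:3,3]=s["position"]; T=W@np.array(c["tool_from_camera"])
    d=T[:3,:3]@np.array([(uv[0]-c["cx"])/f,(uv[1]-c["cy"])/f,1]); o=T[:3,3]
    return o+d*(z-o[2])/d[2]
def proj(name,p,s=None):
    c=manip.get_calibration(name); f=200/np.tan(np.radians(c["fov_y"]/2))
    if "world_from_camera" in c: T=np.array(c["world_from_camera"])
    else:
        W=np.eye(4); W[:3,:3]=s["tool_rot"]; W[:3,3]=s["position"]; T=W@np.array(c["tool_from_camera"])
    q=np.linalg.inv(T)@np.append(p,1); return np.array([c["cx"]+f*q[0]/q[2],c["cy"]+f*q[1]/q[2]])
E
python3 - <<'E'
from h import *
def T(x,y,z,ox=355,oy=155,k=6): return ray("top",((x+.5)/k-.5+ox,(y+.5)/k-.5+oy),z)
fl,fr,br,bl=[T(*p,.012) for p in((118,58),(50,395),(630,512),(688,170))]
print("board",fl,fr,br,bl,[np.linalg.norm(v) for v in(fl-fr,br-bl,fl-bl,fr-br)])
xd=(bl+br-fl-fr); xd/=np.linalg.norm(xd); print("xd",xd,np.degrees(np.arctan2(xd[1],xd[0])))
yd=fl+bl-fr-br;yd/=np.linalg.norm(yd);print("yd",yd,np.degrees(np.arctan2(yd[1],yd[0])))
print("c",(fl+fr+br+bl)/4)
a,b=T(222,112,.03),T(178,362,.03); print("tube",a,b,(a+b)/2,np.linalg.norm(a-b))
# side
S=lambda x,y,z:ray("side",((x+.5)/5-.5+285,(y+.5)/5-.5+125),z)
print("side front corners",S(50,308,.012),S(290,365,.012))
P=lambda x,y,z:T(x,y,z,300,200,9)
print("handle",P(182,447,.086),"side",S(407,405,.086))
print("pad front ends",P(190,66,.026),P(312,86,.026),"foot",P(150,360,.008),P(250,375,.008),P(232,515,.008), "shank", P(212,370,.012),P(248,125,.012))
E
```

```text
board [0.6088 0.0877 0.012 ] [0.4493 0.1243 0.012 ] [ 0.3905 -0.1435  0.012 ] [ 0.5502 -0.1793  0.012 ] [np.float64(0.16363615354081812), np.float64(0.163689426634395), np.float64(0.2733544923655669), np.float64(0.2741361490090632)]
xd [-0.2142 -0.9768  0.    ] -102.3679583170763
yd [ 0.9753 -0.221   0.    ] -12.767206272911
c [ 0.4997 -0.0277  0.012 ]
tube [0.5789 0.0424 0.03  ] [0.4629 0.0666 0.03  ] [0.5209 0.0545 0.03  ] 0.11859405334557695
side front corners [0.6046 0.0982 0.012 ] [0.4463 0.1363 0.012 ]
handle [0.3742 0.2445 0.086 ] side [0.3728 0.2462 0.086 ]
pad front ends [0.4884 0.2421 0.026 ] [0.4815 0.2045 0.026 ] foot [0.3979 0.2564 0.008 ] [0.3927 0.2253 0.008 ] [0.3496 0.2316 0.008 ] shank [0.3945 0.237  0.012 ] [0.4706 0.2246 0.012 ]
```

```bash
cat >> h.py <<'E'
def to(p,heading=None,s=None):
    s=s or manip.get_state(); R=np.array(s["tool_rot"]); d=(np.array(p)-s["position"])@R*1000
    h=np.arctan2(R[1,0],R[0,0]); yaw=0 if heading is None else (h-np.radians(heading)+np.pi)%(2*np.pi)-np.pi
    print("rows",d.round(1),"yaw",round(yaw,4),"| now",np.array(s["position"]),"hd",np.degrees(h).round(2)); return d,yaw
E
python3 - <<'E'
from h import *
to((.42,-.15,.25),50); to((.374,.2445,.2),79.2)
E
```

```text
rows [ 332.1 -301.9    6. ] yaw -0.4849 | now [ 0.2268 -0.5551  0.2555] hd 22.22
rows [ 438.6 -684.4   56.5] yaw -0.9945 | now [ 0.2268 -0.5551  0.2555] hd 22.22
```

```bash
python3 -m pendant '[[332,-302,6,-0.485,85],[332,-302,6,-0.485,85],[332,-302,6,-0.485,85],[332,-302,6,-0.485,85],[332,-302,6,-0.485,85],[332,-302,6,-0.485,85],[332,-302,6,-0.485,85],[332,-302,6,-0.485,85],[438,-684,30,-0.995,85],[438,-684,30,-0.995,85],[438,-684,30,-0.995,85],[438,-684,30,-0.995,85]]' 60
python3 - <<'E'
from h import *
to((.374,.2445,.2),79.2)
E
```

```text
clock: 1.35
position: [0.3867, 0.0069, 0.2395]
tool_rot: [[0.182, 0.983, -0.0], [0.983, -0.182, 0.001], [0.001, -0.0, -1.0]]
ft_force: [1.8, 1.4, -0.2]
opening: 0.0852
rows [231.3 -55.6  39.8] yaw 0.0058 | now [0.3867 0.0069 0.2395] hd 79.53
```

```bash
python3 -m pendant '[[231,-56,20,0.006,85],[231,-56,20,0.006,85],[231,-56,20,0.006,85],[231,-56,20,0.006,85],[231,-56,20,0.006,85],[231,-56,20,0.006,85],[231,-56,20,0.006,85]]' 60
python3 - <<'E'
from h import *
import cv2
s=manip.get_state(); print(s["position"],s["tool_rot"],s["joint_velocities"]); im=manip.camera("wrist"); cv2.imwrite("pics/w1.png",im[:,:,::-1])
E
```

```text
clock: 2.05
position: [0.3729, 0.2448, 0.2193]
tool_rot: [[0.185, 0.983, -0.001], [0.983, -0.185, 0.0], [0.0, -0.001, -1.0]]
ft_force: [0.0, -0.2, 0.4]
opening: 0.0849
[0.3729 0.2448 0.2193] [[ 0.1848  0.9828 -0.0011]
 [ 0.9828 -0.1848  0.0005]
 [ 0.0002 -0.0012 -1.    ]] [-0.0458 -0.0241  0.01   -0.0054  0.0041 -0.0098]
```

View pics/w1.png

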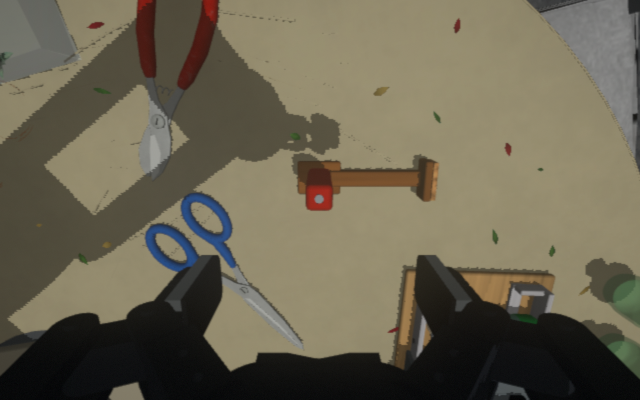

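```bash
python3 - <<'E'
import cv2
t=cv2.imread("pics/w1.png")
cv2.imwrite("pics/w1c.png",cv2.resize(t[145:225,285:445],None,fx=5,fy=5,interpolation=cv2.INTER_CUBIC))
cv2.imwrite("pics/w1d.png",cv2.resize(t[255:375,380:570],None,fx=4,fy=4,interpolation=cv2.INTER_CUBIC))
E
```

```text
(no output)
```

View pics/w1c.png

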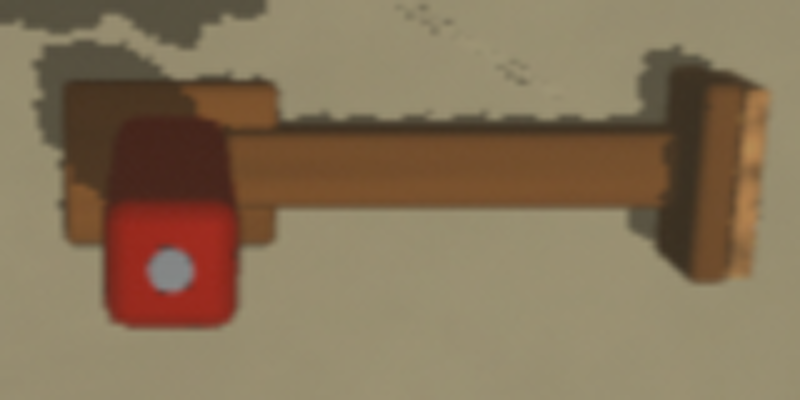

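View pics/w1d.png

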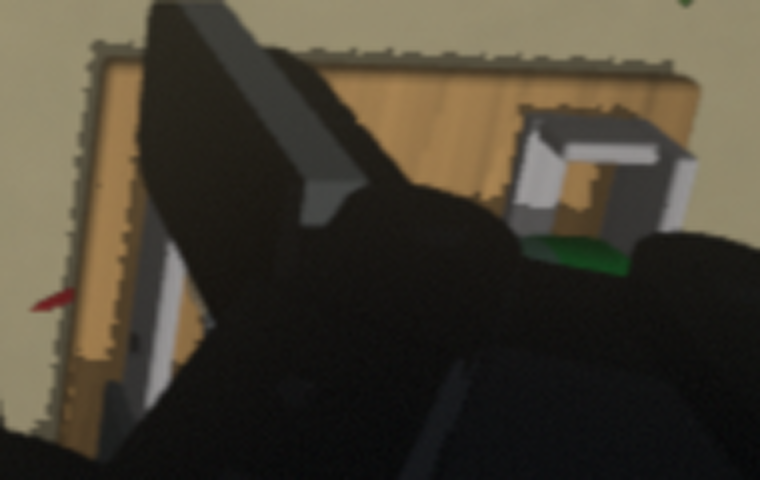

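```bash
python3 - <<'E'
from h import *
s=dict(position=np.array([0.3729,0.2448,0.2193]),tool_rot=np.array([[0.1848,0.9828,-.0011],[.9828,-.1848,.0005],[.0002,-.0012,-1]]))
W=lambda x,y,z,k=5,ox=285,oy=145: ray("wrist",((x+.5)/k-.5+ox,(y+.5)/k-.5+oy),z,s)
h=W(171,265,.086); f=W(170,163,.008); p=W(763,92,.026);q=W(750,277,.026); a=W(280,206,.012);b=W(655,207,.012)
ang=lambda v:np.degrees(np.arctan2(v[1],v[0]))
print(h,f,p,q,ang((p+q)/2-h),np.linalg.norm(((p+q)/2-h)[:2]),ang((p+q)/2-f),ang(b-a), ang(p-q)-90)
V=lambda x,y:W(x,y,.012,4,380,255)
fl,fr=V(700,85),V(95,60); print("board front",fl,fr,np.linalg.norm(fl-fr),ang(fl-fr)-90, "side",ang(V(60,450)-fr))
to((*((h+f)/2)[:2],.061),79.2)
E
```

```text
[0.3736 0.2459 0.086 ] [0.3734 0.2461 0.008 ] [0.4877 0.2426 0.026 ] [0.4821 0.2064 0.026 ] -10.881134542955646 0.11338421545494644 -10.974489585993943 -10.73849165411803 -8.878612280176782
board front [0.6084 0.0906 0.012 ] [0.4458 0.1286 0.012 ] 0.1669316068337389 -103.15037666234105 side -101.15192527954909
rows [  1.9  -0.1 158.5] yaw 0.0009 | now [0.3733 0.244  0.2195] hd 79.25
```

```bash
python3 -m pendant '[[2,0,40,0,85],[2,0,80,0,85],[2,0,120,0,85],[2,0,150,0,85],[2,0,158,0,85],[2,0,158,0,85],[2,0,158,0,20],[2,0,158,0,20],[2,0,158,0,20],[2,0,158,0,20],[2,0,158,0,20],[2,0,158,0,20]]' 60
python3 - <<'E'
from h import *
to((.3735,.246,.061),79.2); print(manip.get_state()["opening"],manip.get_state()["ft_force"])
E
```

```text
clock: 3.3
position: [0.3743, 0.2465, 0.0625]
tool_rot: [[0.186, 0.982, 0.001], [0.982, -0.186, 0.001], [0.001, 0.001, -1.0]]
ft_force: [-1.1, -0.9, 6.4]
opening: 0.0215
rows [-0.7 -0.7  1.5] yaw 0.0011 | now [0.3743 0.2465 0.0625] hd 79.26
0.021479581792687656 [-1.0702 -0.8772  6.3765]
```

```bash
python3 -m pendant '[[0,0,0,0,20],[0,0,-10,0,20],[0,0,-30,0,20],[0,0,-60,0,20],[0,0,-60,0,20]]' 100
python3 - <<'E'
from h import *
to((.556,.226,.12),-12.5); print(manip.get_state()["opening"],manip.get_state()["ft_force"],manip.get_state()["qpos"])
E
```

```text
clock: 3.8
position: [0.3767, 0.2477, 0.1271]
tool_rot: [[0.186, 0.982, 0.007], [0.982, -0.186, 0.004], [0.006, 0.006, -1.0]]
ft_force: [0.7, 0.4, -1.0]
opening: 0.0211
rows [ 12.  180.2   8.3] yaw 1.6016 | now [0.3767 0.2477 0.1271] hd 79.27
0.021129181936869967 [ 0.749   0.3888 -1.0112] [ 0.4673 -0.1883  2.0422  0.0009  1.2794  0.6544]
```

```bash
python3 -m pendant '[[2,16,8,0.145,20],[4,33,8,0.29,20],[6,50,8,0.435,20],[8,66,8,0.58,20],[9,83,8,0.725,20],[10,100,8,0.87,20],[11,116,8,1.02,20],[12,132,8,1.165,20],[12,149,8,1.31,20],[12,165,8,1.455,20],[12,180,8,1.6,20],[12,180,8,1.6,20]]' 100
python3 -m pendant '[[0,0,0,0,20],[0,0,0,0,20]]'
python3 - <<'E'
from h import *
import cv2
s=manip.get_state()
to((.556,.226,.12),-12.5);print(s["opening"],s["ft_force"],s["ft_torque"],s["qpos"],s["tool_rot"])
cv2.imwrite("pics/w2.png",manip.camera("wrist")[:,:,::-1])
cv2.imwrite("pics/t2.png",manip.camera("top")[:,:,::-1])
cv2.imwrite("pics/s2.png",manip.camera("side")[:,:,::-1])
E
```

```text
clock: 5.0
position: [0.5568, 0.2254, 0.12]
tool_rot: [[0.976, -0.219, 0.007], [-0.219, -0.976, 0.004], [0.006, -0.006, -1.0]]
ft_force: [-0.3, 0.0, -0.7]
opening: 0.0215
clock: 5.2
position: [0.556, 0.2255, 0.1195]
tool_rot: [[0.976, -0.216, 0.006], [-0.216, -0.976, 0.004], [0.005, -0.005, -1.0]]
ft_force: [0.7, 1.3, -1.8]
opening: 0.0215
rows [-0.1 -0.5 -0.5] yaw 0.0009 | now [0.556  0.2255 0.1195] hd -12.45
0.021451775253718865 [ 0.663   1.3089 -1.849 ] [ 0.0264  0.0087 -0.0507] [0.2987 0.2274 1.6356 0.0021 1.2718 2.0861] [[ 0.9765 -0.2155  0.006 ]
 [-0.2155 -0.9765  0.0039]
 [ 0.005  -0.0051 -1.    ]]
```

View pics/w2.png

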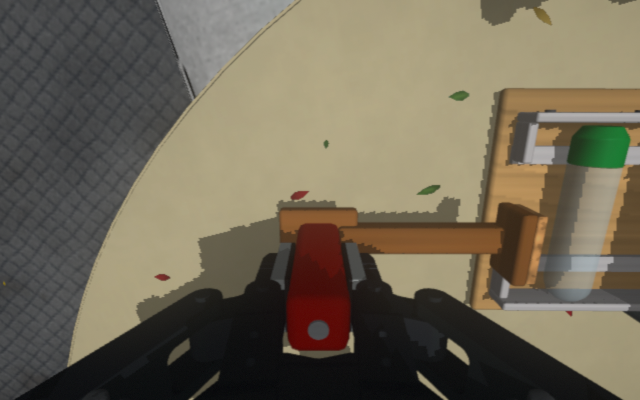

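View pics/s2.png

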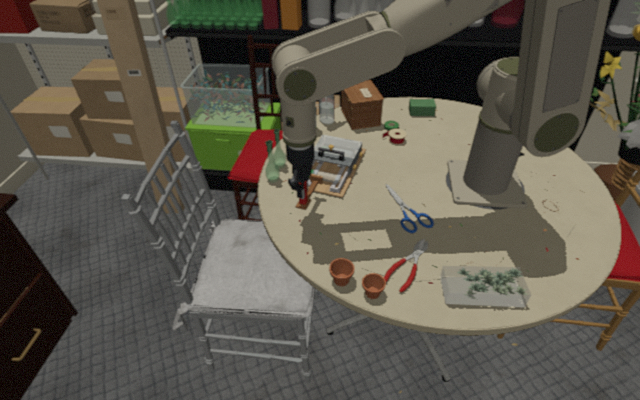

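```bash
python3 - <<'E'
import cv2
t=cv2.imread("pics/w2.png")
cv2.imwrite("pics/w2c.png",cv2.resize(t[80:320,460:640],None,fx=3.3,fy=2.5,interpolation=cv2.INTER_CUBIC)[:600])
cv2.imwrite("pics/w2d.png",cv2.resize(t[80:200,460:640],None,fx=4.4,fy=4.4,interpolation=cv2.INTER_CUBIC))
cv2.imwrite("pics/w2e.png",cv2.resize(t[190:320,460:640],None,fx=4.4,fy=4.4,interpolation=cv2.INTER_CUBIC))
E
```

```text
(no output)
```

View pics/w2d.png

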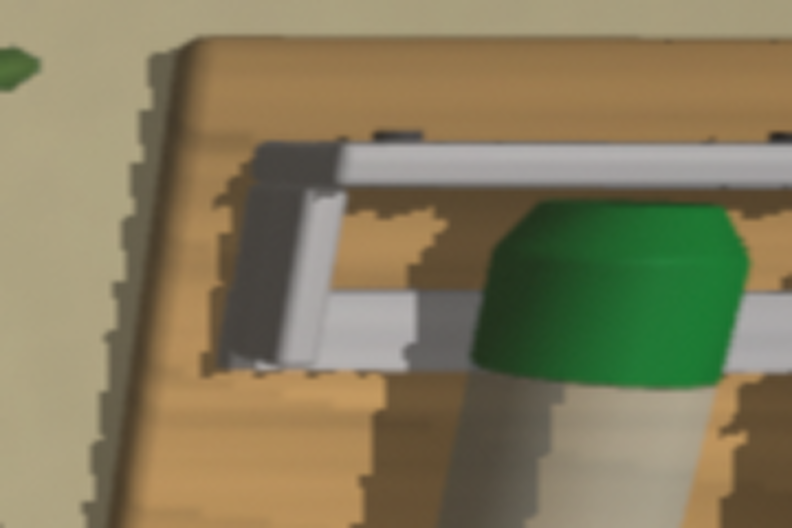

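View pics/w2e.png

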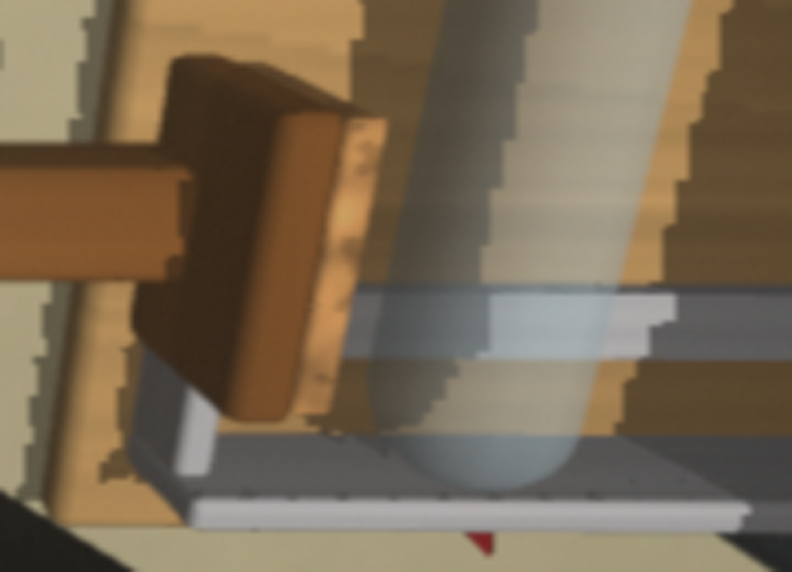

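```bash
python3 - <<'E'
from h import *
s=dict(position=np.array([0.556,0.2255,0.1195]),tool_rot=np.array([[0.9765,-.2155,.006],[-.2155,-.9765,.0039],[.005,-.0051,-1]]))
D=lambda x,y,z: ray("wrist",((x+.5)/4.4-.5+460,(y+.5)/4.4-.5+80),z,s)
E=lambda x,y,z: ray("wrist",((x+.5)/4.4-.5+460,(y+.5)/4.4-.5+190),z,s)
ang=lambda v:np.degrees(np.arctan2(v[1],v[0]))
u1,u2=D(345,187,.034),D(785,187,.034); l1,l2=E(190,500,.034),E(745,503,.034)
o1,o2=D(345,143,.034),D(785,143,.034); m1,m2=E(190,527,.034),E(745,530,.034)
print(ang(u2-u1),ang(l2-l1),ang(o2-o1))
h=np.radians(-102.45); X=np.array([np.cos(h),np.sin(h),0]); Y=np.array([-X[1],X[0],0])
for n,p in dict(u1=u1,u2=u2,o1=o1,l1=l1,l2=l2,m1=m1).items(): print(n,p,"x",(p@X).round(4),"y",(p@Y).round(4))
# lip tops z .028: front edges
for n,p in dict(lipU=D(305,190,.028),lipUin=D(285,362,.028),lipL=E(180,470,.028),rU=D(400,292,.016),rUi=D(400,372,.016),rLi=E(600,287,.016),rLo=E(600,358,.016)).items(): print(n,(p@X).round(4),(p@Y).round(4))
print("tool",s["position"]@X,s["position"]@Y)
# pad face top edge at z = 0.1195-.055-.006+.026
pz=.1195-.061+.026
for p in (E(386,120,pz),E(330,412,pz-.0)): print("pad",p@X,p@Y)
print("tube ends", D(640,205,.03)@X,D(640,205,.03)@Y,E(490,488,.03)@X,E(490,488,.03)@Y)
c=np.array([.4997,-.0277,0]);print("c",c@X,c@Y)
E
```

```text
-102.39931495016093 -102.55223550197037 -102.40871393721298
u1 [0.588  0.0835 0.034 ] x -0.2083 y 0.5562
u2 [0.5751 0.0251 0.034 ] x -0.1485 y 0.5562
o1 [0.5939 0.0833 0.034 ] x -0.2094 y 0.562
l1 [0.4671 0.1122 0.034 ] x -0.2103 y 0.4319
l2 [0.4479 0.0258 0.034 ] x -0.1218 y 0.4318
m1 [0.4621 0.1125 0.034 ] x -0.2095 y 0.427
lipU -0.21 0.5555
lipUin -0.2086 0.5312
lipL -0.209 0.4336
rU -0.1856 0.54
rUi -0.1832 0.5277
rLi -0.1371 0.4609
rLo -0.1341 0.4479
tool -0.3400639372989268 0.49431039696606793
pad -0.22798082548320753 0.5129981220154842
pad -0.2276355833499353 0.47663463974331066
tube ends -0.1642189495387533 0.5535828093254881 -0.15946564341050168 0.43178741052340114
c -0.08068047900243364 0.49392108712621074
```

```bash
python3 -m pendant '[[0,0,12,0,20],[0,0,25,0,20],[0,0,36,0,20],[0,0,40,0,20],[0,0,40,0,20],[0,0,40,0,20]]' 100
python3 - <<'E'
from h import *
import cv2
s=manip.get_state()
to((.556,.2255,.0795),-12.45);print(s["opening"],s["ft_force"],s["ft_torque"])
w=manip.camera("wrist")[:,:,::-1];cv2.imwrite("pics/w3.png",w)
E
```

```text
clock: 5.95
position: [0.5566, 0.2258, 0.0799]
tool_rot: [[0.976, -0.217, 0.007], [-0.217, -0.976, 0.004], [0.006, -0.005, -1.0]]
ft_force: [0.8, -0.6, -1.1]
opening: 0.0214
rows [-0.5  0.4  0.4] yaw -0.0012 | now [0.5566 0.2258 0.0799] hd -12.52
0.02142775349578191 [ 0.8302 -0.5508 -1.0666] [ 0.0602 -0.0183 -0.0162]
```

View pics/w3.png

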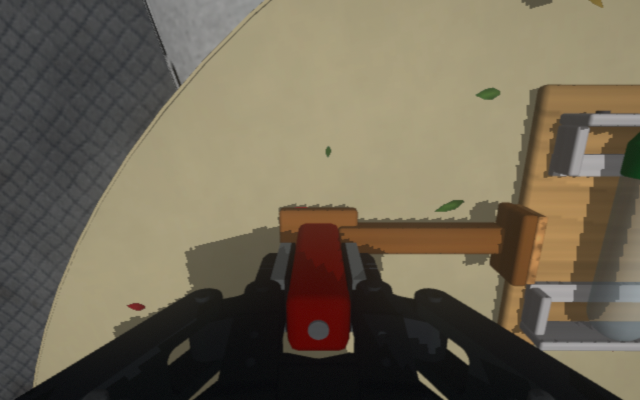

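```bash
python3 - <<'E'
from h import *
import cv2
t=cv2.imread("pics/w3.png")
cv2.imwrite("pics/w3c.png",cv2.resize(t[100:340,480:640],None,fx=2.5*2,fy=2.5,interpolation=cv2.INTER_CUBIC))
cv2.imwrite("pics/w3d.png",cv2.resize(t[190:300,490:640],None,fx=5,fy=5,interpolation=cv2.INTER_CUBIC))
E
```

```text
(no output)
```

View pics/w3d.png

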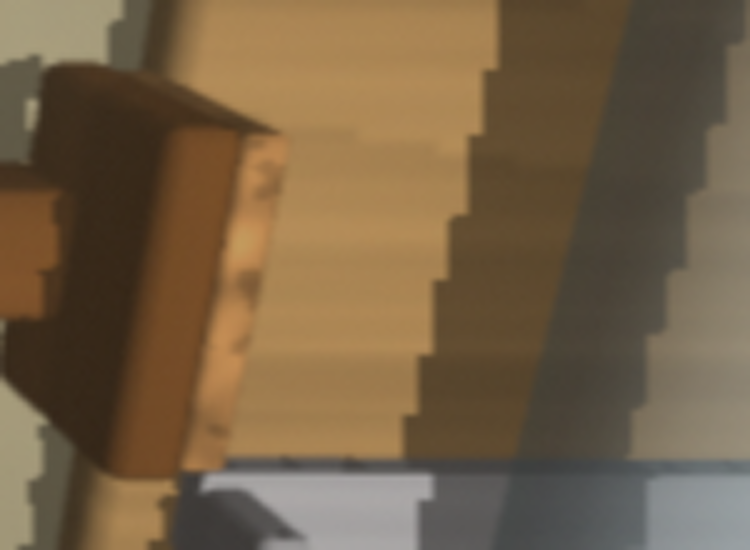

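```bash
python3 - <<'E'
from h import *
s=manip.get_state(); R=np.array(s["tool_rot"]);P=np.array(s["position"])
h=np.radians(-102.45); X=np.array([np.cos(h),np.sin(h),0]); Y=np.array([-X[1],X[0],0])
print("tool",P@X,P@Y)
D=lambda x,y,z: ray("wrist",((x+.5)/5-.5+490,(y+.5)/5-.5+190),z,s)
for p in [(283,133,.043),(225,470,.043),(205,478,.028),(700,462,.016)]:
    q=D(*p); print(p,q@X,q@Y)
for p in [(578,178),(585,170)]:
    q=ray("wrist",p,.028,s); print(q@X,q@Y)
E
```

```text
tool -0.34069581117108416 0.49511029229408354
(283, 133, 0.043) -0.22759153431099388 0.5133074189867095
(225, 470, 0.043) -0.226660452015319 0.4758657543189655
(205, 478, 0.028) -0.21787398581831496 0.46625331380016305
(700, 462, 0.016) -0.14888089645085584 0.46173312810338785
-0.2040727688697318 0.5295483315743214
-0.20134050255779246 0.5338146706436323
```

```bash
python3 -m pendant '[[0,7,0,0,20],[0,15,0,0,20],[0,23,0,0,20],[0,30,0,0,20],[0,33,0,0,20],[0,35,0,0,20],[0,37,0,0,20],[0,39,0,0,20],[0,41,0,0,20],[0,43,0,0,20],[0,45,0,0,20],[0,47,0,0,20]]' 100
cat > f.py <<'E'
from h import *
s=manip.get_state(); P=np.array(s["position"]);h=np.radians(-102.45); X=np.array([np.cos(h),np.sin(h),0]); Y=np.array([-X[1],X[0],0])
F=np.array(s["ft_force"]);print("t",s["clock"],"tool s",(P@X).round(4),"pad",(P@X+.114).round(4),"y",(P@Y).round(4),"z",P[2].round(4),"F along",(F@X).round(2),"lat",(F@Y).round(2),"z",F[2].round(2),"T",np.array(s["ft_torque"]),"open",round(s["opening"],4),"hd",np.degrees(np.arctan2(s["tool_rot"][1][0],s["tool_rot"][0][0])).round(2))
E
python3 f.py
```

```text
clock: 7.2
position: [0.5467, 0.18, 0.0801]
tool_rot: [[0.976, -0.217, 0.007], [-0.217, -0.976, 0.004], [0.006, -0.006, -1.0]]
ft_force: [0.1, 0.2, -1.0]
opening: 0.0215
t 7.2 tool s -0.2936 pad -0.1796 y 0.495 z 0.0801 F along -0.23 lat 0.02 z -1.04 T [-0.0097 -0.0198 -0.0032] open 0.0215 hd -12.51
```

```bash
python3 -m pendant '[[0,2,0,0,20],[0,4,0,0,20],[0,6,0,0,20],[0,8,0,0,20],[0,10,0,0,20],[0,12,0,0,20],[0,14,0,0,20],[0,16,0,0,20],[0,18,0,0,20],[0,20,0,0,20],[0,22,0,0,20],[0,24,0,0,20]]' 100
python3 f.py
python3 - <<'E'
from h import *
import cv2
cv2.imwrite("pics/w4.png",manip.camera("wrist")[:,:,::-1])
E
```

```text
clock: 8.4
position: [0.5414, 0.1563, 0.0799]
tool_rot: [[0.976, -0.217, 0.007], [-0.217, -0.976, 0.004], [0.006, -0.006, -1.0]]
ft_force: [-0.4, -0.3, -0.4]
opening: 0.0211
t 8.4 tool s -0.2694 pad -0.1554 y 0.495 z 0.0799 F along 0.32 lat -0.29 z -0.42 T [0.0315 0.0022 0.0063] open 0.0211 hd -12.51
```

View pics/w4.png

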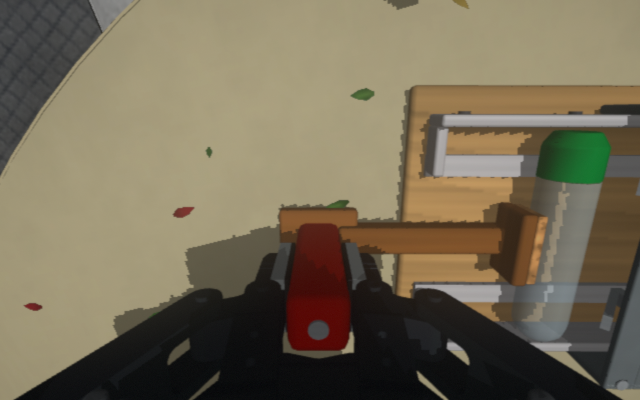

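```bash
python3 -m pendant '[[0,2,0,0,20],[0,4,0,0,20],[0,6,0,0,20],[0,8,0,0,20],[0,10,0,0,20],[0,12,0,0,20],[0,14,0,0,20],[0,16,0,0,20]]' 100
python3 f.py
python3 -m pendant '[[0,2,0,0,20],[0,4,0,0,20],[0,6,0,0,20],[0,8,0,0,20],[0,10,0,0,20]]' 100
python3 f.py
```

```text
clock: 9.25
position: [0.5379, 0.1403, 0.0798]
tool_rot: [[0.976, -0.217, 0.007], [-0.217, -0.976, 0.004], [0.006, -0.006, -1.0]]
ft_force: [0.4, -0.2, -0.8]
opening: 0.0214
t 9.25 tool s -0.2529 pad -0.1389 y 0.495 z 0.0798 F along 0.14 lat 0.4 z -0.77 T [-0.0227  0.0356  0.0444] open 0.0214 hd -12.52
clock: 9.75
position: [0.5358, 0.1306, 0.0799]
tool_rot: [[0.976, -0.217, 0.008], [-0.217, -0.976, 0.004], [0.006, -0.006, -1.0]]
ft_force: [0.7, 2.8, 0.0]
opening: 0.0213
t 9.75 tool s -0.243 pad -0.129 y 0.495 z 0.0799 F along -2.9 lat 0.09 z 0.02 T [ 0.6281 -0.1652 -0.014 ] open 0.0213 hd -12.51
```

```bash
python3 -m pendant '[[0,1.5,0,0,20],[0,3,0,0,20],[0,4.5,0,0,20],[0,6,0,0,20],[0,7.5,0,0,20],[0,9,0,0,20]]' 100
python3 f.py
python3 -m pendant '[[0,1.5,0,0,20],[0,3,0,0,20],[0,4.5,0,0,20],[0,6,0,0,20],[0,7.5,0,0,20],[0,9,0,0,20]]' 100
python3 f.py
```

```text
clock: 10.35
position: [0.5339, 0.1217, 0.0799]
tool_rot: [[0.976, -0.217, 0.008], [-0.217, -0.976, 0.005], [0.007, -0.006, -1.0]]
ft_force: [0.6, 3.0, -0.2]
opening: 0.0216
t 10.35 tool s -0.234 pad -0.12 y 0.4951 z 0.0799 F along -3.01 lat -0.07 z -0.21 T [ 0.6314 -0.1176  0.0259] open 0.0216 hd -12.51
clock: 10.95
position: [0.5319, 0.1127, 0.0798]
tool_rot: [[0.976, -0.217, 0.008], [-0.217, -0.976, 0.004], [0.006, -0.006, -1.0]]
ft_force: [0.2, 2.3, 0.7]
opening: 0.0215
t 10.95 tool s -0.2247 pad -0.1107 y 0.4951 z 0.0798 F along -2.33 lat -0.31 z 0.65 T [ 0.3059 -0.0702 -0.0482] open 0.0215 hd -12.51
```

```bash
python3 -m pendant '[[0,1.5,0,0,20],[0,3,0,0,20],[0,4.5,0,0,20],[0,6,0,0,20],[0,7.5,0,0,20],[0,9,0,0,20]]' 100
python3 f.py
python3 -m pendant '[[0,1.5,0,0,20],[0,3,0,0,20],[0,4.5,0,0,20],[0,6,0,0,20]]' 100
python3 f.py
python3 - <<'E'
from h import *
import cv2
cv2.imwrite("pics/w5.png",manip.camera("wrist")[:,:,::-1])
cv2.imwrite("pics/s5.png",cv2.resize(manip.camera("side")[125:225,285:385,::-1],None,fx=5,fy=5,interpolation=cv2.INTER_CUBIC))
E
```

```text
clock: 11.55
position: [0.5299, 0.1038, 0.0797]
tool_rot: [[0.976, -0.217, 0.008], [-0.217, -0.976, 0.004], [0.006, -0.006, -1.0]]
ft_force: [-0.8, 1.6, 0.0]
opening: 0.0212
t 11.55 tool s -0.2155 pad -0.1015 y 0.495 z 0.0797 F along -1.41 lat -1.08 z 0.04 T [ 0.2223 -0.016   0.0271] open 0.0212 hd -12.51
clock: 11.95
position: [0.5284, 0.0976, 0.0795]
tool_rot: [[0.976, -0.217, 0.007], [-0.217, -0.976, 0.004], [0.006, -0.005, -1.0]]
ft_force: [-0.4, 0.0, -1.6]
opening: 0.0216
t 11.95 tool s -0.2092 pad -0.0952 y 0.4949 z 0.0795 F along 0.06 lat -0.38 z -1.64 T [-0.026   0.0228 -0.0574] open 0.0216 hd -12.51
```

View pics/w5.png

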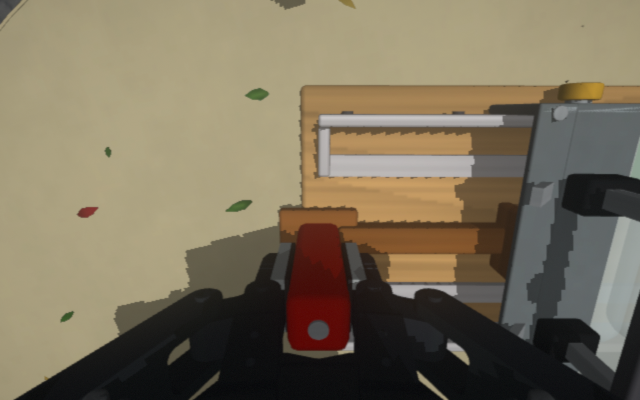

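View pics/s5.png

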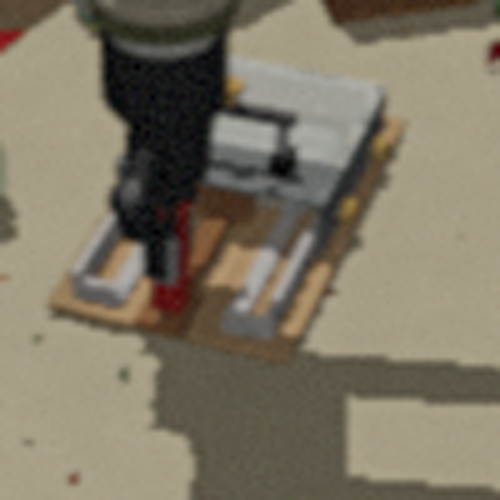

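```bash
python3 -m pendant '[[0,1,0,0,20],[0,2,0,0,20],[0,3,0,0,20],[0,4,0,0,20],[0,5,0,0,20],[0,6,0,0,20]]' 100
python3 f.py
python3 -m pendant '[[0,1,0,0,20],[0,2,0,0,20],[0,3,0,0,20]]' 100
python3 f.py
```

```text
clock: 12.65
position: [0.5272, 0.092, 0.0797]
tool_rot: [[0.976, -0.217, 0.008], [-0.217, -0.976, 0.005], [0.006, -0.006, -1.0]]
ft_force: [1.5, 7.0, 0.3]
opening: 0.0213
t 12.65 tool s -0.2035 pad -0.0895 y 0.495 z 0.0797 F along -7.13 lat -0.09 z 0.27 T [ 1.1728 -0.2099 -0.0014] open 0.0213 hd -12.52
clock: 12.95
position: [0.5269, 0.09, 0.0799]
tool_rot: [[0.976, -0.217, 0.008], [-0.217, -0.976, 0.006], [0.007, -0.008, -1.0]]
ft_force: [1.1, 7.2, -0.4]
opening: 0.0213
t 12.95 tool s -0.2015 pad -0.0875 y 0.4951 z 0.0799 F along -7.26 lat -0.43 z -0.43 T [ 1.6447 -0.2069 -0.0571] open 0.0213 hd -12.52
```

```bash
python3 -m pendant '[[0,0.5,0,0,20],[0,0.5,0,0,20]]' 100
python3 f.py
python3 - <<'E'
from h import *
import cv2
cv2.imwrite("pics/w6.png",manip.camera("wrist")[:,:,::-1])
cv2.imwrite("pics/s6.png",cv2.resize(manip.camera("side")[125:225,285:385,::-1],None,fx=5,fy=5,interpolation=cv2.INTER_CUBIC))
E
python3 f.py
```

```text
clock: 13.15
position: [0.5269, 0.0903, 0.0801]
tool_rot: [[0.976, -0.217, 0.009], [-0.217, -0.976, 0.008], [0.007, -0.01, -1.0]]
ft_force: [0.1, 8.0, -0.7]
opening: 0.0214
t 13.15 tool s -0.2018 pad -0.0878 y 0.4951 z 0.0801 F along -7.81 lat -1.61 z -0.72 T [ 1.427  -0.1852 -0.1202] open 0.0214 hd -12.52
t 13.25 tool s -0.2018 pad -0.0878 y 0.4951 z 0.0801 F along -7.58 lat -1.37 z -0.81 T [ 1.3572 -0.1923 -0.0859] open 0.0216 hd -12.52
```

View pics/w6.png

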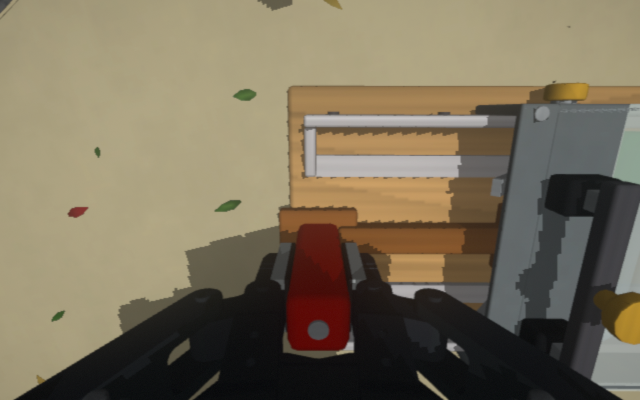

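View pics/s6.png

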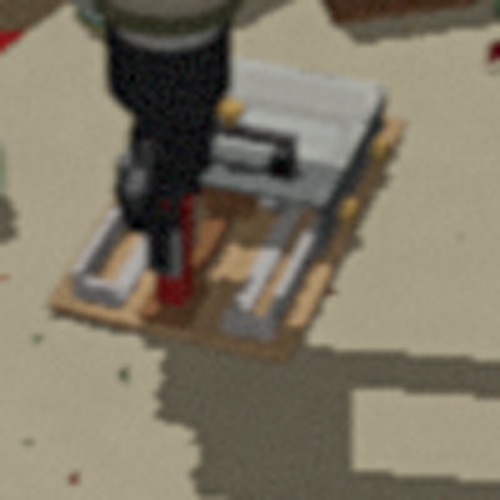

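```bash
python3 -m pendant '[[0,-1,0,0,20],[0,-2,0,0,20],[0,-4,0,0,20],[0,-7,0,0,20],[0,-11,0,0,20],[0,-16,0,0,20],[0,-22,0,0,20],[0,-30,0,0,20],[0,-30,0,0,20]]' 100
python3 f.py
python3 - <<'E'
from h import *
import cv2
cv2.imwrite("pics/w7.png",manip.camera("wrist")[:,:,::-1])
cv2.imwrite("pics/s7.png",cv2.resize(manip.camera("side")[125:225,285:385,::-1],None,fx=5,fy=5,interpolation=cv2.INTER_CUBIC))
E
```

```text
clock: 14.15
position: [0.5337, 0.1207, 0.0805]
tool_rot: [[0.976, -0.216, 0.009], [-0.216, -0.976, 0.008], [0.007, -0.01, -1.0]]
ft_force: [0.1, -0.8, -1.0]
opening: 0.0215
t 14.15 tool s -0.2329 pad -0.1189 y 0.4951 z 0.0805 F along 0.78 lat 0.23 z -1.02 T [ 0.0163 -0.0093  0.0297] open 0.0215 hd -12.46
```

View pics/w7.png

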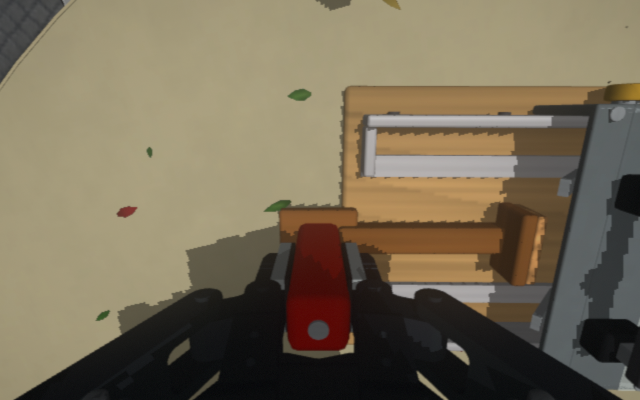

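View pics/s7.png

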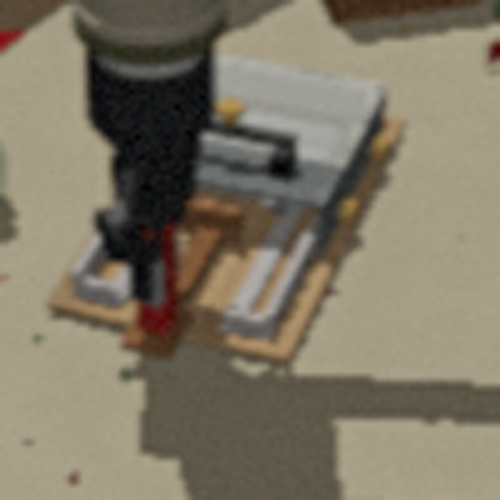

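```bash
python3 -m pendant '[[0,-10,0,0,20],[0,-25,0,0,20],[0,-42,0,0,20],[0,-60,0,0,20],[0,-80,0,0,20],[0,-100,0,0,20],[0,-120,0,0,20],[0,-140,0,0,20],[0,-155,0,0,20],[0,-165,0,0,20],[0,-165,0,0,20],[0,-165,0,0,20]]' 100
python3 f.py
python3 - <<'E'
from h import *
import cv2
cv2.imwrite("pics/w8.png",manip.camera("wrist")[:,:,::-1])
cv2.imwrite("pics/t8.png",cv2.resize(manip.camera("top")[120:260,220:480,::-1],None,fx=3,fy=3,interpolation=cv2.INTER_CUBIC))
E
```

```text
clock: 15.45
position: [0.5689, 0.2809, 0.0816]
tool_rot: [[0.976, -0.216, 0.008], [-0.216, -0.976, 0.007], [0.007, -0.009, -1.0]]
ft_force: [0.4, -0.0, -1.1]
opening: 0.0213
t 15.45 tool s -0.3969 pad -0.2829 y 0.495 z 0.0816 F along -0.07 lat 0.36 z -1.06 T [0.0009 0.0265 0.0556] open 0.0213 hd -12.45
```

View pics/w8.png

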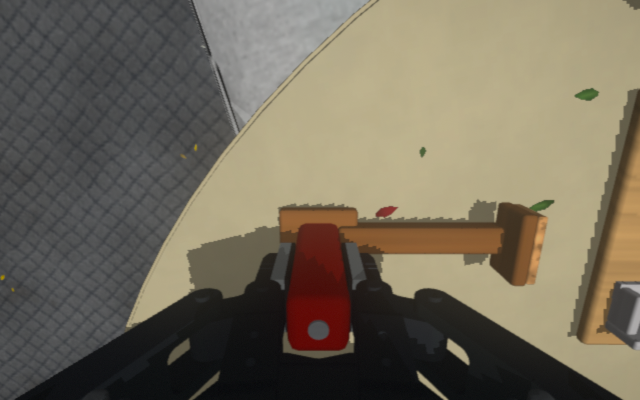

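View pics/t8.png

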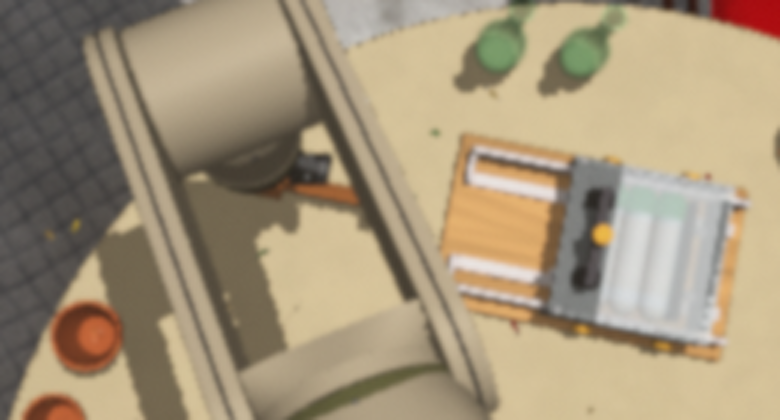

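```bash
python3 -m pendant '[[-15,0,0,0,20],[-30,0,0,0,20],[-40,0,3,0,20],[-40,0,8,0,20],[-40,0,12,0,20],[-40,0,15,0,20],[-40,0,17,0,20],[-40,0,18,0,20],[-40,0,18.5,0,20],[-40,0,18.5,0,20]]' 100
python3 f.py
```

```text
clock: 16.55
position: [0.5302, 0.2889, 0.0633]
tool_rot: [[0.976, -0.217, 0.009], [-0.217, -0.976, 0.007], [0.007, -0.009, -1.0]]
ft_force: [-0.4, -1.6, 1.6]
opening: 0.0215
t 16.55 tool s -0.3964 pad -0.2824 y 0.4555 z 0.0633 F along 1.67 lat -0.07 z 1.6 T [-0.5115  0.2706 -0.0131] open 0.0215 hd -12.51
```

```bash
python3 -m pendant '[[0,0,0.7,0,20],[0,0,0.7,0,20]]' 20
python3 f.py
python3 -m pendant '[[0,0,0,0,24],[0,0,0,0,28],[0,0,0,0,35],[0,0,0,0,50],[0,0,0,0,70],[0,0,0,0,85],[0,0,0,0,85],[0,0,0,0,85],[0,0,0,0,85]]' 20
python3 f.py
python3 - <<'E'
from h import *
import cv2
cv2.imwrite("pics/w9.png",manip.camera("wrist")[:,:,::-1])
E
```

```text
clock: 16.75
position: [0.5304, 0.2889, 0.063]
tool_rot: [[0.976, -0.217, 0.009], [-0.217, -0.976, 0.007], [0.007, -0.009, -1.0]]
ft_force: [-2.3, -0.7, 4.5]
opening: 0.0212
t 16.75 tool s -0.3965 pad -0.2825 y 0.4557 z 0.063 F along 1.18 lat -2.12 z 4.54 T [-0.7635  0.5909 -0.12  ] open 0.0212 hd -12.51
clock: 17.65
position: [0.5305, 0.289, 0.063]
tool_rot: [[0.976, -0.217, 0.009], [-0.217, -0.976, 0.007], [0.007, -0.009, -1.0]]
ft_force: [0.3, 0.4, -0.1]
opening: 0.0852
t 17.65 tool s -0.3965 pad -0.2825 y 0.4557 z 0.063 F along -0.46 lat 0.21 z -0.14 T [-0.0257  0.0085 -0.0503] open 0.0852 hd -12.51
```

View pics/w9.png

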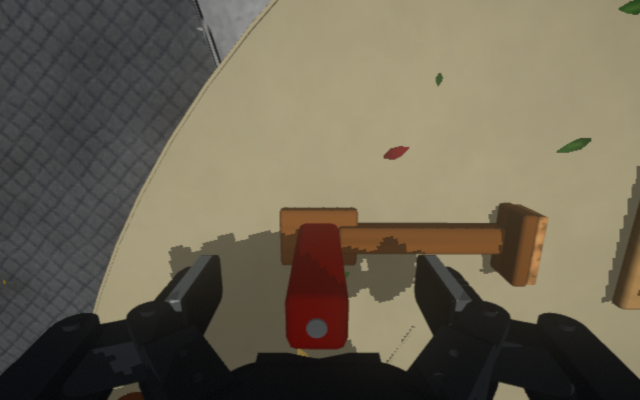

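Jaws are open and clear of the handle. Next I raise the arm straight up and move it out of the way.

```bash
python3 -m pendant '[[0,0,-15,0,85],[0,0,-40,0,85],[0,0,-80,0,85],[0,0,-120,0,85],[0,0,-150,0,85],[-40,0,-170,0,85],[-80,0,-180,0,85],[-120,0,-180,0,85],[-160,0,-180,0,85],[-160,0,-180,0,85],[-160,0,-180,0,85]]' 20
python3 f.py
python3 - <<'E'
from h import *
import cv2
cv2.imwrite("pics/w10.png",manip.camera("wrist")[:,:,::-1])
cv2.imwrite("pics/t10.png",cv2.resize(manip.camera("top")[110:270,220:480,::-1],None,fx=3,fy=3,interpolation=cv2.INTER_CUBIC))
cv2.imwrite("pics/s10.png",cv2.resize(manip.camera("side")[125:305,265:425,::-1],None,fx=3.3,fy=3.3,interpolation=cv2.INTER_CUBIC))
E
```

```text
clock: 18.8
position: [0.3723, 0.3228, 0.2433]
tool_rot: [[0.977, -0.215, 0.011], [-0.215, -0.977, 0.008], [0.009, -0.01, -1.0]]
ft_force: [0.4, -0.3, -0.9]
opening: 0.0848
t 18.8 tool s -0.3955 pad -0.2815 y 0.2939 z 0.2433 F along 0.16 lat 0.45 z -0.94 T [-0.0977  0.0747 -0.0136] open 0.0848 hd -12.41
```

View pics/t10.png

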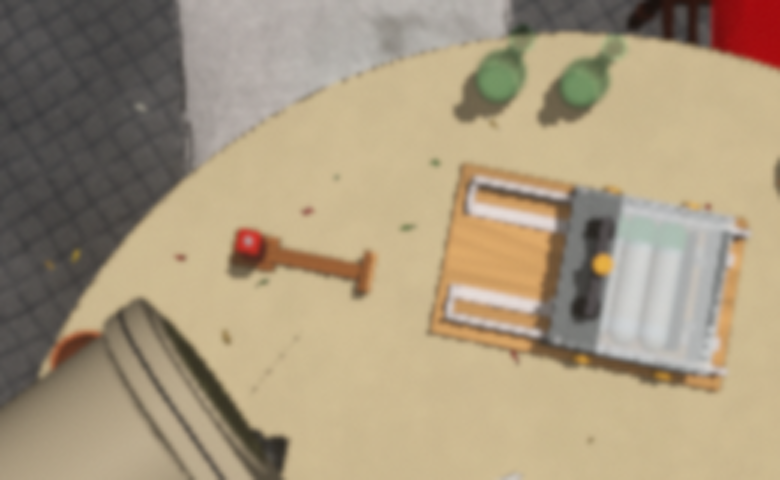

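View pics/s10.png

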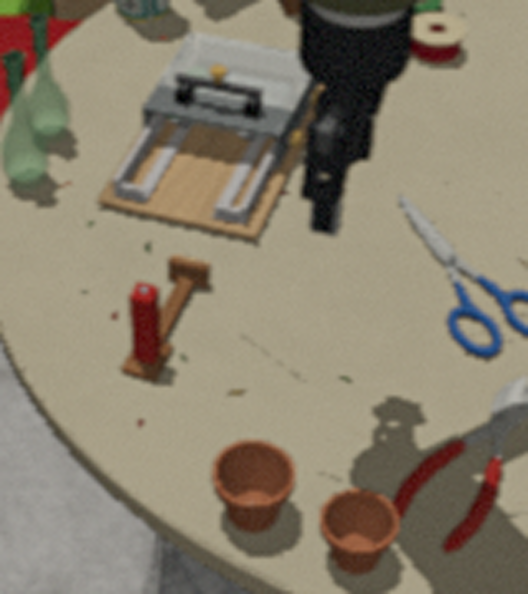

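View pics/w10.png

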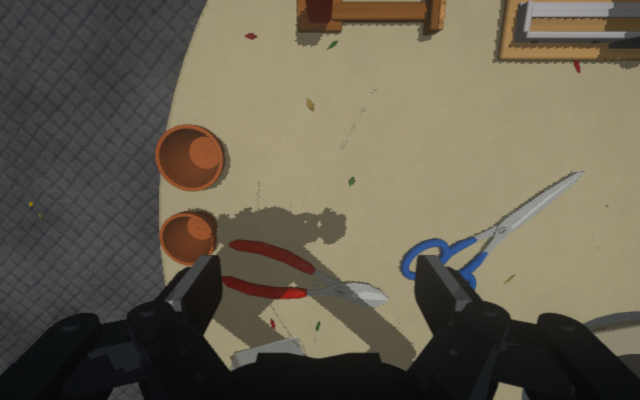

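```bash
python3 -c "
from station import manip
print(manip.finish_job(), manip.get_state()['clock'])"
```

```text
the job is handed in; nothing more can be done
the job is handed in; nothing more can be done
```

The tube is loaded and the job is handed in; the robot clock read about 19 s before hand-in, against the 61 s limit. I picked up the paddle by its red handle, carried it level into the track, rolled the tube under the cover and pressed it home.

**Push force:** the highest wrist readings along the track were about 7.8 N, or about 8 N judged from the wrist moment. Those are readings at the end of each step, and all are well under 15 N. I stopped there, just short of the hard stop.

**Catch:** the pictures show it lifting over the tube and then dropping. Its knob is back at its starting pixel in both the side and top views. The lead-in stayed empty after I drew the paddle back, so the catch is holding the tube. The tube itself now lies under the opaque part of the head, so I could not see it directly.

**Paddle and the rest:** the paddle stands upright on the bench, about 60 mm off the magazine's front edge. The gripper is open and clear of everything. The pots and vases show no sign of having been moved.

No check failed. The tool had picked up a tilt of about 0.5° by the end of the push, which caused no problem.

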